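# Show the adapter plate to the inspection camera

## Task

Take the orange plate that carries the round steel disc, stand it up on one of its short edges on the bench and let go of it. Then pick it up again and hold it in the air in front of the inspection camera: still upright, the face with the steel disc square towards the lens, the disc centred on the lens and 12 cm away from it. Finish while holding it there, still, and neither touch the camera nor shift anything else on the bench.

Things in the scene. Friction and masses are not known exactly. Their poses are not given: they have to be found in the camera images.
- plate: orange plastic plate, 110 x 56 x 22 mm, 105 to 210 g, with a flush steel disc 36 mm across (four dark holes) in the centre of one large face. It starts lying flat, disc up. Origin: centre of the face away from the disc. x along the 110 mm length, y along the 56 mm width, z out through the disc face. Stood on a short edge it is 110 mm tall on a 56 x 22 mm foot, and stays standing
- plate_face (a point): centre of the steel disc on the plate's marked face, 22 mm along z from the plate's origin; axes as the plate's
- plate_view (a point): imaginary point 120 mm straight out from the centre of the disc (plate's frame: 0, 0, 142 mm); it lies on the lens when the plate is presented right; axes as the plate's
- lens (a point): centre of the front glass of the inspection camera's lens (38 mm across), 150 to 230 mm above the bench. z is up; the lens looks level along its own -x. Behind the glass (+x): 38 mm of tube, a black camera body 52 x 56 x 56 mm, a blue clamp on the column, ending 130 mm behind; nothing of it is in front of the glass
- camera: camera stand, fixed to the bench: dark foot plate 130 x 120 x 14 mm and a column 22 mm thick and about 304 mm tall, carrying the camera head (counted with it). Origin on the bench straight below the front glass of the lens; x and y as the lens's; the foot lies from x = 20 to 150 mm, the column at x = 115 mm
- plain_plate: white plain plate of the same size, 110 x 56 x 22 mm, without a disc, lying flat; origin: centre of its underside, x along its length. A bystander: it may lie on either side of the orange one
- bottle: green bottle, 72 mm across, 200 mm tall, upright; origin: centre of its underside. A bystander
- bowl: black rubber mixing bowl, 120 mm across, 60 mm high; origin: centre of its underside. A bystander
- pylon: aluminium shank tube 30 mm thick with a 38 mm square steel clamp at each end, 204 mm long along its x, lying; origin: under its middle, on the bench. A bystander
- screwdriver: screwdriver lying along its x, about 200 mm long, its tip 100 mm along +x from its origin; origin: on the bench under it. A bystander
- brush: brush lying along its x, about 200 mm long, its tip 100 mm along +x from its origin; origin: on the bench under it. A bystander
Not all that is in view belongs to the job. Several things look just like the plate: the one meant starts farthest to the robot's left.

How it is judged:
On the way:
1. the orange plate stands by itself on a short edge on the bench, the robot off it (angle between the x axis of plate and the z axis of lens, either way round below 0.1 rad and height (world z) of plate_face between 0.047 and 0.063 m and contact force between plate and the arm below 0.1 N and contact force between plate and the fingers below 0.1 N and linear speed of plate below 0.03 m/s and contact force between plate and plain_plate below 0.1 N and contact force between plate and camera below 0.1 N), for 0.3 s.
At the end, for the whole second after the job is handed in: The fingers hold the orange plate (over 2 N), at rest and carried by nothing else, its length within 0.2 rad of vertical, its disc face turned to the lens within 0.2 rad, the disc's centre within 20 mm sideways and 20 mm in height of the lens axis and 120 mm (within 25 mm) in front of the glass (angle between the x axis of plate and the z axis of lens, either way round below 0.2 rad and angle between the z axis of plate and the x axis of lens, either way round below 0.2 rad and x of plate_face in the frame of lens between -0.145 and -0.095 m and y of plate_face in the frame of lens between -0.02 and 0.02 m and z of plate_face in the frame of lens between -0.02 and 0.02 m and x of plate_view in the frame of lens above -0.06 m and contact force between plate and the fingers above 2 N and linear speed of plate below 0.02 m/s and angular speed of plate below 0.15 rad/s and contact force between plate and camera below 0.1 N and contact force between plate and plain_plate below 0.1 N and contact force between plate and bottle below 0.1 N and contact force between plate and bowl below 0.1 N and contact force between plate and pylon below 0.1 N and contact force between plate and screwdriver below 0.1 N and contact force between plate and brush below 0.1 N); the arm keeps its last pose, push and grip.
It fails at once if the camera or its stand is touched (contact force between camera and anything else above 1 N).
It fails at once if a bystander (white plate, bottle, bowl, shank tube, screwdriver, brush) is shifted by more than 20 mm (distance of any of plain_plate, bottle, bowl, pylon, screwdriver, brush from where it was at the start of the episode above 0.02 m).
It also fails if it takes over 61 s, if anything falls off the work surface, if the arm or the gripper's body presses on something with over 40 N, if the wrist force passes 120 N, or if a joint passes its speed limit or range.

## Robot

A 6-joint arm with a two-finger parallel gripper is mounted at the origin on the work surface. World frame = base frame: x ahead of the robot, y to its left, z up, the work surface at z = 0. Lengths are in m, angles in rad, forces in N, time in s.
With the tool pointing down it reaches from about 0.35 to 0.775 m from the base axis. Payload 7.3 kg.
Tool frame: the origin (TCP) lies at the very end of the fingers, on their centre line; the grasp point (between the pads) lies 19 mm behind it; z points along the fingers, y is the line along which they close (so a half turn about z gives the same grasp; the last joint's range is limited). The gripper opens to 92 mm and grips with 3 to 60 N. Pads are 19 mm wide; open, the fingers measure 130 mm over their backs; the gripper's body (75 mm by 190 mm) begins 47 mm behind the grasp point.
Start: joints at [-1.426, 0.342, 1.524, -0, 1.275, -0.146], TCP at [0.151, -0.503, 0.227] pointing down, gripper open.
Joint ranges: [-2.53, 2.53], [-0.77, 2.02], [0.04, 2.7], [-1, 4.14], [0.28, 2.66], [-3.11, 3.11]. Speed limits (rad/s): [2.57, 2.57, 3.14, 3.14, 3.14, 3.14].

## Interface

Orientations are given as a unit quaternion [w, x, y, z].
In Python, from cell import ctrl gives the robot as it stands. The module is installed in compiled form; this text tells all that it offers.
- The arm moves only by the shell command python3 -m inch 'ROWS' [FORCE]. ROWS is JSON, a list of rows, each an object of numbers: "tx", "ty", "tz": the shift along the world's x, y, z in m; "wx", "wy", "wz": the turn, a rotation vector about the world's x, y, z in rad; "hand": the opening, from 0 (shut) to 1 (fully open). In form: [{"tx": .., "ty": .., "tz": .., "wx": .., "wy": .., "wz": .., "hand": ..}, ...]. A call has 1 to 5 rows; each row shifts and turns the commanded pose from where the row before left it; what a row does not reach is not made up. A row lasts 1/12 s, in which the tool goes at most 41.7 mm and 7.16 degrees, less where a joint would pass 70% of its speed; a pose out of reach is approached as far as the arm can. A call is refused whole if a number of a shift passes 0.0417 or a number of a turn 0.125, either way. A call with a gripper value outside its range is refused whole. The fingers move at their own pace and stop on an object; FORCE is the grip in N (left out, the last holds). Time passes only in rows, so rows that do not move let the fingers close. It gives the time, the measured TCP pose, the force, the opening and the grip force at its end, in the units of the state.
- ctrl.get_state(): the state, without advancing time (a new reading comes with each control period).
- ctrl.snapshot(name): name is "side" or "top" or "wrist"; returns the picture (400x640x3 uint8, blue, green, red); there is no depth.
- ctrl.camera_params(name): a dict with "camera_matrix" (3x3 intrinsics, pixels), "k1" (the pictures are not rectified: a ray, as slopes to the right and down, at radius r is drawn at 1 + k1 r^2 times it, then the intrinsics apply), "camera_from_world" (4x4, takes a point from world to camera coordinates); the wrist camera has in their place "T_tool_cam" (4x4, takes a point from camera to tool coordinates, whose origin is the TCP and whose axes are the flange's). Camera axes: x right, y up, looking along -z (the intrinsics and any distortion apply to the point x, -y, -z); pixel columns grow to the right and rows downward; lengths in m; the calibration is good to about 2 mm. A picture is of the moment at which its call begins: read the wrist's pose just before it. camera_params takes no time and is no camera call.
- ctrl.job_done(): hands the job in; it is judged then, once.
The state is a dict: "t": time; "joint_positions": joint angles; "qvel": joint speeds; "joint_efforts": joint torques, N m; "tool_pos": TCP position; "eef_rot": TCP orientation; "wrist_force": force on the tool from outside, world axes, zero at the start; "moment": the same for the moment, N m; "grip_width": opening from 0.0 (shut) to 1.0 (fully open); "finger_force": force on a finger pad.
Only numpy, scipy, OpenCV 4.12 (cv2) and the standard library are available. Lean on these libraries where they do the work, as an engineer would, in place of code of your own. Each camera call takes 0.05 s, during which the arm holds its last target. There are 200 camera calls.

## Working session

There is one attempt and no reset: what is moved stays moved. The work goes in short steps, Python scripts to look and compute and a shell command to move; the robot and the scene stay as the last step left them, time stands still between calls to the robot, and variables do not carry over. Pictures are saved under pics/ and viewed, at most 10 in all, crops included, and the job is handed in when it is done.

```bash
mkdir -p pics; cat > h.py <<'E'
import numpy as np, cv2
from cell import ctrl
from scipy.spatial.transform import Rotation as R
def ray(name,u,v,st=None):
    p=ctrl.camera_params(name); K=np.array(p["camera_matrix"]); k=p["k1"]
    d=np.array([(u-K[0,2])/K[0,0],(v-K[1,2])/K[1,1]]); s=d.copy()
    for _ in range(30): s=d/(1+k*(s@s))
    c=np.array([s[0],-s[1],-1.])
    if name=="wrist":
        q=st["eef_rot"]; T=np.eye(4); T[:3,:3]=R.from_quat([q[1],q[2],q[3],q[0]]).as_matrix(); T[:3,3]=st["tool_pos"]
        T=T@np.array(p["T_tool_cam"])
    else: T=np.linalg.inv(np.array(p["camera_from_world"]))
    return T[:3,3],T[:3,:3]@c
def onz(name,u,v,z,st=None):
    o,d=ray(name,u,v,st); return o+d*(z-o[2])/d[2]
def meet(r1,r2):
    (a,u),(b,v)=r1,r2; A=np.stack([u,-v],1); s=np.linalg.lstsq(A,b-a,rcond=None)[0]
    p,q=a+u*s[0],b+v*s[1]; return (p+q)/2,np.linalg.norm(p-q)
def proj(name,P):
    p=ctrl.camera_params(name); K=np.array(p["camera_matrix"]); c=np.array(p["camera_from_world"])@np.append(P,1)
    s=np.array([c[0],-c[1]])/-c[2]; s=s*(1+p["k1"]*(s@s)); return K[:2,:2]@s+K[:2,2]
E
python3 - <<'E'
from h import *
for n in("top","side"):
    cv2.imwrite(f"pics/{n}0.png",ctrl.snapshot(n)); print(n,ray(n,320,200))
print(ctrl.get_state()); print(ctrl.camera_params("wrist"))
E
```

```text
top (array([ 0.3833231 , -0.06632111,  1.03099387]), array([ 0.11158356,  0.01106308, -0.99373168]))
side (array([0.2229939 , 0.80584081, 0.92357022]), array([ 0.22293332, -0.69796948, -0.68059149]))
{'t': 0.1, 'joint_positions': array([-1.42596091e+00,  3.42688996e-01,  1.52492913e+00,  7.94062161e-06,
        1.27541939e+00, -1.46028514e-01]), 'qvel': array([ 0.00124554, -0.00094444, -0.00145827,  0.00043847, -0.00049368,
        0.00017048]), 'joint_efforts': array([ 3.96477248e-03, -4.32003200e+01, -2.44694263e+01,  7.19867810e-02,
        5.26211236e-02, -3.66790596e-05]), 'tool_pos': array([ 0.15051444, -0.50257263,  0.22609315]), 'eef_rot': array([-7.22428569e-04,  9.89443308e-01,  1.44918663e-01,  4.22849602e-06]), 'wrist_force': array([-0.64493782,  0.25569467, -0.39255744]), 'moment': array([0.02768523, 0.00178284, 0.02012705]), 'finger_force': 0.0, 'grip_width': 1.0025389290965367}
{'camera_matrix': array([[311.33330782,   0.        , 316.29399569],
       [  0.        , 311.33330782, 198.17185412],
       [  0.        ,   0.        ,   1.        ]]), 'k1': -0.04809825610580749, 'T_tool_cam': array([[-4.84279201e-04,  9.67699217e-01,  2.52107104e-01,
         6.72245944e-02],
       [ 9.99999589e-01,  2.75412754e-04,  8.63768977e-04,
        -2.42100478e-04],
       [ 7.66435050e-04,  2.52107418e-01, -9.67698952e-01,
        -1.57771226e-01],
       [ 0.00000000e+00,  0.00000000e+00,  0.00000000e+00,
         1.00000000e+00]])}
```

View pics/top0.png

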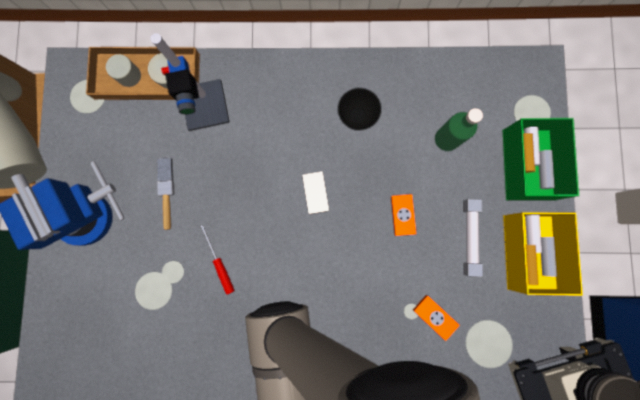

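View pics/side0.png

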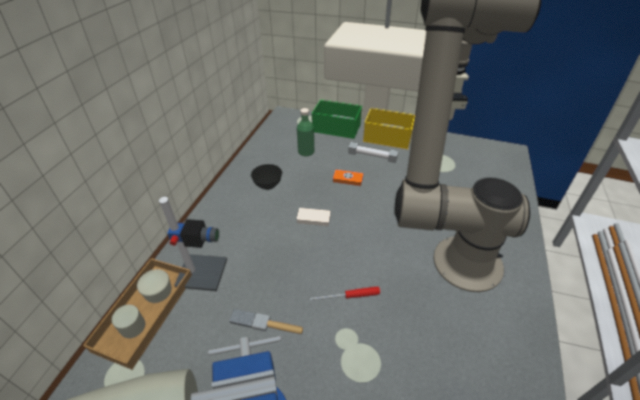

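The top view shows two orange plates with discs, at (403,214) and (437,317), and a white plate at (316,192). The orange bars in the bins at (530,150) and (533,265) are not plates. Robot's left is image left, so I choose (403,214). The inspection camera is near (183,90) in top and (205,234) in side. Next I'll check both in enlarged crops.

```bash
python3 - <<'E'
from h import *
t=cv2.imread("pics/top0.png"); s=cv2.imread("pics/side0.png")
r=lambda i,x,y,w,h:cv2.resize(i[y:y+h,x:x+w],(400,300),interpolation=cv2.INTER_CUBIC)
cv2.imwrite("pics/c1.png",np.vstack([np.hstack([r(t,363,184,80,60),r(t,150,65,80,60)]),np.hstack([r(s,150,205,80,60),r(s,308,150,80,60)])]))
for n,u,v,z in [("top",403,214,.022),("top",437,317,.022),("top",316,192,.022),("top",275,320,0),("top",205,105,.014),("side",348,177,.022)]: print(n,u,v,onz(n,u,v,z))
E
```

```text
top 403 214 [ 0.45914442 -0.28041108  0.022     ]
top 437 317 [ 0.18966308 -0.36247232  0.022     ]
top 316 192 [ 0.5187016  -0.04399971  0.022     ]
top 275 320 [0.17293313 0.06513366 0.        ]
top 205 105 [0.76898774 0.2741096  0.014     ]
side 348 177 [ 0.45451059 -0.27352713  0.022     ]
```

View pics/c1.png

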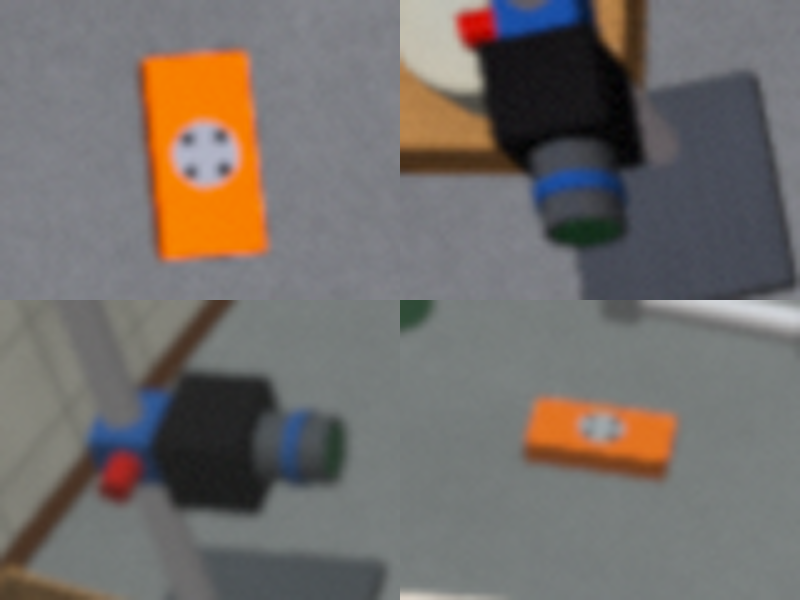

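Crop: the chosen plate has a steel disc with four holes, centred at top (404.2,214.8), with its corners clear. The lens glass is at top ≈(187.2,111.4) and side ≈(217,234.2). Foot corners are at top (220.4,79.4), (229,122) and ≈(189,129).

```bash
python3 - <<'E'
from h import *
np.set_printoptions(precision=4,suppress=True)
c=np.array([[142,60],[248,52],[268,248],[162,258]])/5+[363,184]
P=np.array([onz("top",*x,.022) for x in c]); print(P, P.mean(0)); print("disc",onz("top",404.2,214.8,.022),onz("side",308+201/5-.0,150+128/5,.022))
print("long",P[0]-P[3],P[1]-P[2],"yaw",[np.arctan2(*(P[a]-P[b])[[1,0]]) for a,b in((0,3),(1,2))])
L,e=meet(ray("top",187.2,111.4),ray("side",217,234.2)); print("lens",L,e)
A,B,C=[onz("top",*x,.014) for x in((220.4,79.4),(229,122),(189,129))]
print("foot",A,B,C,np.linalg.norm(A-B),np.linalg.norm(B-C),"yaw",np.arctan2(*(A-B)[[1,0]]),np.arctan2(*(C-B)[[1,0]])-np.pi/2)
E
```

```text
[[ 0.5083 -0.25    0.022 ]
 [ 0.5128 -0.3075  0.022 ]
 [ 0.4064 -0.3156  0.022 ]
 [ 0.4007 -0.2588  0.022 ]] [ 0.4571 -0.283   0.022 ]
disc [ 0.457  -0.2836  0.022 ] [ 0.4559 -0.282   0.022 ]
long [0.1075 0.0088 0.    ] [0.1064 0.0081 0.    ] yaw [np.float64(0.08169149009904798), np.float64(0.07595280426610258)]
lens [0.6885 0.2584 0.1853] 0.0004318020898059397
foot [0.845  0.2325 0.014 ] [0.7193 0.2041 0.014 ] [0.6986 0.3169 0.014 ] 0.1288590266032822 0.11466669107257126 yaw 0.22232602996729867 0.1811657727896423
```

Chosen plate: (0.457,−0.283), yaw 0.08. Lens: (0.689,0.258,0.185), yaw ≈0.21. Plan:
1. Grip the near end across the width with the tool tilted 40° forward.
2. Roll it 90° so the disc faces outward, and stand it up.
3. Regrip from above or behind and present it.

```bash
python3 -m inch '[{"tx":0.0214,"ty":0.026,"tz":-0.005,"wz":-0.105},{"tx":0.0214,"ty":0.026,"tz":-0.005,"wz":-0.105},{"tx":0.0214,"ty":0.026,"tz":-0.01,"wx":0.009,"wy":-0.116},{"tx":0.0214,"ty":0.026,"tz":-0.01,"wx":0.009,"wy":-0.116},{"tx":0.0214,"ty":0.026,"tz":-0.01,"wx":0.009,"wy":-0.116}]'
python3 -m inch '[{"tx":0.0214,"ty":0.026,"tz":-0.01,"wx":0.009,"wy":-0.116},{"tx":0.0214,"ty":0.026,"tz":-0.01,"wx":0.009,"wy":-0.116},{"tx":0.0214,"ty":0.026,"tz":-0.01,"wx":0.009,"wy":-0.116},{"hand":1},{"hand":1}]'
cat >> h.py <<'E'
def show(target=None):
    s=ctrl.get_state(); q=s["eef_rot"]; M=R.from_quat([q[1],q[2],q[3],q[0]])
    m=M.as_matrix(); np.set_printoptions(precision=4,suppress=True)
    print("t",round(s["t"],2),"tcp",s["tool_pos"],"grip pt",s["tool_pos"]-.019*m[:,2]); print("zt",m[:,2],"yt",m[:,1],"j",s["joint_positions"],"w",s["grip_width"],"F",s["finger_force"],s["wrist_force"])
    if target is not None:
        z,y=map(np.array,target); z=z/np.linalg.norm(z); y=y-z*(y@z); y/=np.linalg.norm(y)
        T=R.from_matrix(np.stack([np.cross(y,z),y,z],1)); print("turn needed",(T*M.inv()).as_rotvec())
    return s,m
E
python3 -c "
from h import *
show(([.643*.997,.643*.08,-.766],[.08,-.997,0]))"
```

```text
t 0.1 tcp [ 0.1505 -0.5026  0.2261] grip pt [ 0.1505 -0.5026  0.2451]
zt [-0.0002  0.0014 -1.    ] yt [ 0.2868 -0.958  -0.0014] j [-1.426   0.3427  1.5249  0.      1.2754 -0.146 ] w 1.0025389290965367 F 0.0 [-0.6449  0.2557 -0.3926]
turn needed [ 0.1276 -0.6877 -0.2026]schema error: expected keys tx, ty, tz, wx, wy, wz, hand
schema error: expected keys tx, ty, tz, wx, wy, wz, hand
```

```bash
python3 -m inch '[{"tx":0.0214,"ty":0.026,"tz":-0.005,"wx":0,"wy":0,"wz":-0.105,"hand":1},{"tx":0.0214,"ty":0.026,"tz":-0.005,"wx":0,"wy":0,"wz":-0.105,"hand":1},{"tx":0.0214,"ty":0.026,"tz":-0.01,"wx":0.009,"wy":-0.116,"wz":0,"hand":1},{"tx":0.0214,"ty":0.026,"tz":-0.01,"wx":0.009,"wy":-0.116,"wz":0,"hand":1},{"tx":0.0214,"ty":0.026,"tz":-0.01,"wx":0.009,"wy":-0.116,"wz":0,"hand":1}]'
python3 -m inch '[{"tx":0.0214,"ty":0.026,"tz":-0.01,"wx":0.009,"wy":-0.116,"wz":0,"hand":1},{"tx":0.0214,"ty":0.026,"tz":-0.01,"wx":0.009,"wy":-0.116,"wz":0,"hand":1},{"tx":0.0214,"ty":0.026,"tz":-0.01,"wx":0.009,"wy":-0.116,"wz":0,"hand":1},{"tx":0,"ty":0,"tz":0,"wx":0,"wy":0,"wz":0,"hand":1},{"tx":0,"ty":0,"tz":0,"wx":0,"wy":0,"wz":0,"hand":1}]'
python3 -c "
from h import *
show(([.643*.997,.643*.08,-.766],[.08,-.997,0]))"
```

```text
t: 0.52
tool_pos: [0.259, -0.3719, 0.187]
eef_rot: [-0.005, 0.984, 0.04, 0.176]
wrist_force: [0.7, 0.9, -0.3]
grip_width: 0.998
finger_force: 0.0
t: 0.93
tool_pos: [0.3197, -0.2954, 0.1564]
eef_rot: [-0.015, 0.941, 0.037, 0.337]
wrist_force: [0.3, -0.5, 0.1]
grip_width: 1.002
finger_force: 0.0
t 0.93 tcp [ 0.3197 -0.2954  0.1564] grip pt [ 0.3076 -0.2964  0.1711]
zt [ 0.6325  0.0533 -0.7727] yt [ 0.0804 -0.9968 -0.0029] j [-1.4391  0.2161  2.2013  0.9136  0.9287 -0.5937] w 1.0021650715181987 F 0.0 [ 0.3012 -0.5182  0.1273]
turn needed [-0.002  -0.0109 -0.0004]
```

```bash
python3 - <<'E'
from h import *
s,m=show(); im=ctrl.snapshot("wrist"); cv2.imwrite("pics/w1.png",im)
hsv=cv2.cvtColor(im,cv2.COLOR_BGR2HSV); k=cv2.inRange(hsv,(5,170,150),(20,255,255))
n,l,st,c=cv2.connectedComponentsWithStats(k)
for i in range(1,n):
    if st[i,4]>300:
        r=cv2.minAreaRect(np.argwhere(l==i)[:,::-1].astype(np.float32)); print(st[i],c[i],r,onz("wrist",*c[i],.022,s))
E
```

```text
t 0.93 tcp [ 0.3197 -0.2954  0.1564] grip pt [ 0.3076 -0.2964  0.1711]
zt [ 0.6325  0.0533 -0.7727] yt [ 0.0804 -0.9968 -0.0029] j [-1.4391  0.2161  2.2013  0.9136  0.9287 -0.5937] w 1.0021650715181987 F 0.0 [ 0.3012 -0.5182  0.1273]
[ 289  121   52   90 3679] [314.3871 167.9497] ((314.4999694824219, 165.5), (50.99999237060547, 88.99998474121094), -0.0) [ 0.4456 -0.2825  0.022 ]
```

View pics/w1.png

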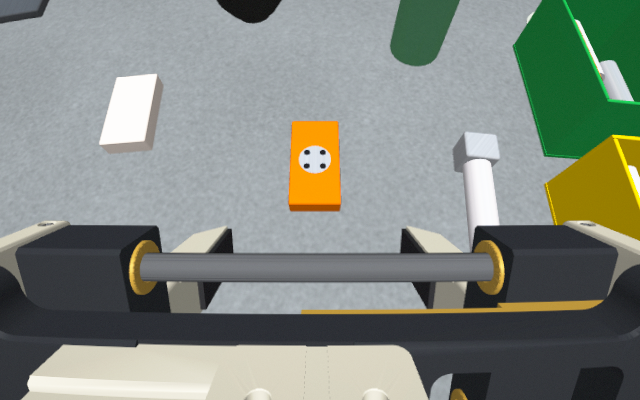

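The wrist view shows the plate square between the fingers, with its disc at (315,159).

```bash
python3 - <<'E'
from h import *
s=ctrl.get_state(); print(onz("wrist",315,159,.022,s),onz("wrist",290,204,.022,s),onz("wrist",340,204,.022,s))
E
python3 -m inch '[{"tx":0.0195,"ty":0.0018,"tz":-0.019,"wx":0,"wy":-0.011,"wz":0,"hand":1},{"tx":0.0195,"ty":0.0018,"tz":-0.019,"wx":0,"wy":0,"wz":0,"hand":1},{"tx":0.0195,"ty":0.0018,"tz":-0.019,"wx":0,"wy":0,"wz":0,"hand":1},{"tx":0,"ty":0,"tz":0,"wx":0,"wy":0,"wz":0,"hand":1}]'
```

```text
[ 0.45786974 -0.28469052  0.022     ] [ 0.40058036 -0.26300123  0.022     ] [ 0.40479573 -0.3154275   0.022     ]
t: 1.32
tool_pos: [0.3805, -0.292, 0.0988]
eef_rot: [-0.013, 0.939, 0.039, 0.342]
wrist_force: [-1.5, 1.6, 1.2]
grip_width: 0.999
finger_force: 0.0
```

```bash
python3 -m inch '[{"tx":0.019,"ty":0.002,"tz":-0.029,"wx":0,"wy":0,"wz":0,"hand":1},{"tx":0.019,"ty":0.002,"tz":-0.029,"wx":0,"wy":0,"wz":0,"hand":1},{"tx":0.0185,"ty":0.002,"tz":-0.029,"wx":0,"wy":0,"wz":0,"hand":1},{"tx":0,"ty":0,"tz":0,"wx":0,"wy":0,"wz":0,"hand":1}]'
python3 -c "
from h import *
show(([.643*.997,.643*.08,-.766],[.08,-.997,0]))"
```

```text
t: 1.65
tool_pos: [0.4367, -0.2851, 0.0092]
eef_rot: [-0.015, 0.939, 0.039, 0.342]
wrist_force: [-0.3, -0.1, -0.9]
grip_width: 1.001
finger_force: 0.0
t 1.65 tcp [ 0.4367 -0.2851  0.0092] grip pt [ 0.4245 -0.2862  0.0238]
zt [ 0.6403  0.055  -0.7661] yt [ 0.0831 -0.9965 -0.0021] j [-1.116   0.641   2.1906  1.5493  0.6429 -1.0731] w 1.0008502093145921 F 0.0 [-0.3418 -0.0883 -0.8613]
turn needed [-0.002  -0.0006 -0.0031]
```

```bash
Z='x'; python3 -m inch '[{"tx":0,"ty":0,"tz":0,"wx":0,"wy":0,"wz":0,"hand":0},{"tx":0,"ty":0,"tz":0,"wx":0,"wy":0,"wz":0,"hand":0},{"tx":0,"ty":0,"tz":0,"wx":0,"wy":0,"wz":0,"hand":0},{"tx":0,"ty":0,"tz":0,"wx":0,"wy":0,"wz":0,"hand":0},{"tx":0,"ty":0,"tz":0,"wx":0,"wy":0,"wz":0,"hand":0}]' 40
python3 -m inch '[{"tx":0,"ty":0,"tz":0,"wx":0,"wy":0,"wz":0,"hand":0},{"tx":0,"ty":0,"tz":0,"wx":0,"wy":0,"wz":0,"hand":0},{"tx":0,"ty":0,"tz":0.01,"wx":0,"wy":0,"wz":0,"hand":0},{"tx":0,"ty":0,"tz":0.02,"wx":0,"wy":0,"wz":0,"hand":0},{"tx":0,"ty":0,"tz":0.03,"wx":0,"wy":0,"wz":0,"hand":0}]' 40
```

```text
t: 2.07
tool_pos: [0.4352, -0.2866, 0.0151]
eef_rot: [-0.011, 0.938, 0.039, 0.343]
wrist_force: [-0.3, 1.0, 0.4]
grip_width: 0.691
finger_force: 0.0
t: 2.48
tool_pos: [0.4341, -0.2846, 0.0723]
eef_rot: [-0.014, 0.939, 0.038, 0.341]
wrist_force: [0.2, -1.5, -2.2]
grip_width: 0.601
finger_force: 39.9
```

Gripped (55 mm). Now lift, roll it upright and carry it towards (0.42, 0.03).

```bash
python3 -m inch '[{"tx":0,"ty":0.01,"tz":0.03,"wx":-0.0097,"wy":0.1204,"wz":0,"hand":0},{"tx":0,"ty":0.02,"tz":0.03,"wx":-0.0097,"wy":0.1204,"wz":0,"hand":0},{"tx":0,"ty":0.024,"tz":0.03,"wx":-0.0097,"wy":0.1204,"wz":0,"hand":0},{"tx":0,"ty":0.024,"tz":0.01,"wx":-0.0097,"wy":0.1204,"wz":0,"hand":0},{"tx":0,"ty":0.024,"tz":0,"wx":-0.0097,"wy":0.1204,"wz":0,"hand":0}]' 40
python3 -c "
from h import *
show()"
```

```text
t: 2.9
tool_pos: [0.4388, -0.2251, 0.1151]
eef_rot: [-0.031, 0.977, 0.047, 0.206]
wrist_force: [-0.5, 0.8, -1.7]
grip_width: 0.605
finger_force: 39.9
t 2.9 tcp [ 0.4388 -0.2251  0.1151] grip pt [ 0.4312 -0.2266  0.1325]
zt [ 0.3998  0.0792 -0.9132] yt [ 0.1049 -0.9937 -0.0402] j [-0.8689  0.3099  2.0382  0.6078  0.6739  0.1467] w 0.6046748969703577 F 39.927459955215454 [-0.4835  0.8054 -1.7126]
```

```bash
python3 -m inch '[{"tx":0,"ty":0.024,"tz":0,"wx":-0.0097,"wy":0.1204,"wz":0,"hand":0},{"tx":0,"ty":0.024,"tz":0,"wx":-0.0097,"wy":0.1204,"wz":0,"hand":0},{"tx":0,"ty":0.024,"tz":0,"wx":-0.0097,"wy":0.1204,"wz":0,"hand":0},{"tx":0,"ty":0.024,"tz":0,"wx":-0.0097,"wy":0.1204,"wz":0,"hand":0}]' 40
python3 -c "
from h import *
show()"
```

```text
t: 3.23
tool_pos: [0.439, -0.1474, 0.113]
eef_rot: [-0.033, 0.998, 0.044, 0.021]
wrist_force: [0.3, 1.1, -2.5]
grip_width: 0.61
finger_force: 39.9
t 3.23 tcp [ 0.439  -0.1474  0.113 ] grip pt [ 0.4383 -0.1486  0.132 ]
zt [ 0.0383  0.0673 -0.997 ] yt [ 0.0899 -0.9939 -0.0636] j [-0.5437  0.3599  1.86    0.097   0.926   0.8798] w 0.6097472739809396 F 39.928951263427734 [ 0.2839  1.0881 -2.465 ]
```

```bash
python3 -m inch '[{"tx":0,"ty":0.02,"tz":0.005,"wx":-0.0097,"wy":0.11,"wz":0,"hand":0},{"tx":0,"ty":0.02,"tz":0.005,"wx":-0.0097,"wy":0.11,"wz":0,"hand":0},{"tx":0,"ty":0.02,"tz":0.005,"wx":-0.0097,"wy":0.11,"wz":0,"hand":0},{"tx":0,"ty":0.02,"tz":0.005,"wx":-0.0097,"wy":0.11,"wz":0,"hand":0},{"tx":0,"ty":0.02,"tz":0.005,"wx":-0.0097,"wy":0.11,"wz":0,"hand":0}]' 40
python3 -m inch '[{"tx":0,"ty":0.02,"tz":0,"wx":-0.0097,"wy":0.09,"wz":0,"hand":0},{"tx":0,"ty":0.02,"tz":0,"wx":-0.0097,"wy":0.09,"wz":0,"hand":0},{"tx":0,"ty":0.02,"tz":0,"wx":-0.0097,"wy":0.09,"wz":0,"hand":0},{"tx":0,"ty":0.01,"tz":0,"wx":0,"wy":0,"wz":0,"hand":0},{"tx":0,"ty":0,"tz":0,"wx":0,"wy":0,"wz":0,"hand":0}]' 40
python3 -c "
from h import *
show(([-.766*.997,-.766*.08,-.643],[.08,-.997,0]))"
```

```text
t: 3.65
tool_pos: [0.4402, -0.0461, 0.1383]
eef_rot: [-0.021, 0.967, 0.035, -0.252]
wrist_force: [0.5, -0.0, -2.1]
grip_width: 0.605
finger_force: 39.9
t: 4.07
tool_pos: [0.4398, 0.0246, 0.1359]
eef_rot: [-0.012, 0.925, 0.03, -0.379]
wrist_force: [0.9, 0.4, -2.0]
grip_width: 0.604
finger_force: 39.9
t 4.07 tcp [0.4398 0.0246 0.1359] grip pt [0.4531 0.0246 0.1495]
zt [-0.7016  0.0001 -0.7125] yt [ 0.0456 -0.9979 -0.0451] j [-0.0783  0.7643  1.3159 -0.0568  1.8371  1.4358] w 0.6037118279667141 F 39.93615388870239 [ 0.8575  0.3592 -1.9854]
turn needed [-0.051   0.0929  0.0365]
```

```bash
python3 -m inch '[{"tx":0,"ty":0,"tz":0,"wx":-0.025,"wy":0.046,"wz":0.018,"hand":0},{"tx":0,"ty":0,"tz":0,"wx":-0.026,"wy":0.047,"wz":0.018,"hand":0},{"tx":0,"ty":0,"tz":0,"wx":0,"wy":0,"wz":0,"hand":0},{"tx":0,"ty":0,"tz":0,"wx":0,"wy":0,"wz":0,"hand":0}]' 40
python3 - <<'E'
from h import *
s,m=show(([-.766*.997,-.766*.08,-.643],[.08,-.997,0]))
a,b=ctrl.snapshot("side"),ctrl.snapshot("top")
p=proj("side",s["tool_pos"]).astype(int); q=proj("top",s["tool_pos"]).astype(int); print(p,q)
f=lambda i,p,o:cv2.resize(i[p[1]+o-40:p[1]+o+40,p[0]-40:p[0]+40],(400,400),interpolation=cv2.INTER_CUBIC)
cv2.imwrite("pics/s2.png",np.hstack([f(a,p,10),f(b,q,0)]))
E
```

```text
t: 4.4
tool_pos: [0.44, 0.0223, 0.1375]
eef_rot: [0.016, 0.906, 0.035, -0.421]
wrist_force: [-0.6, -0.3, -1.8]
grip_width: 0.6
finger_force: 39.9
t 4.4 tcp [0.44   0.0223 0.1375] grip pt [0.4544 0.0234 0.1498]
zt [-0.7613 -0.0587 -0.6458] yt [ 0.0763 -0.9971  0.0007] j [-0.052   0.8199  1.2591 -0.105   1.9254  1.4516] w 0.6003367754038339 F 39.93749499320984 [-0.5783 -0.2633 -1.8275]
turn needed [0.0004 0.0039 0.0036]
[330 207] [287 217]
```

View pics/s2.png

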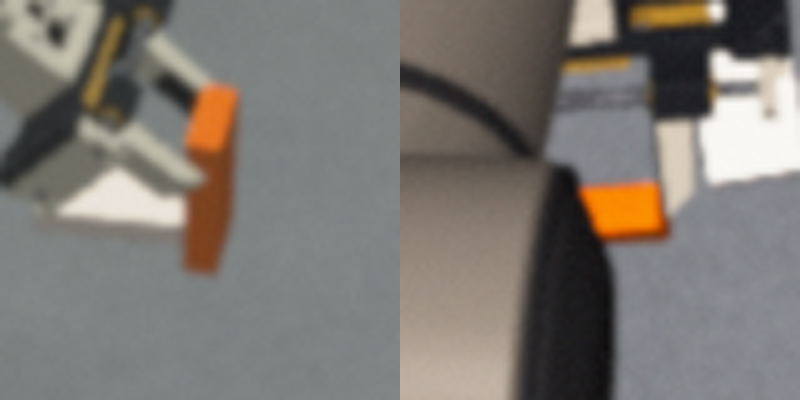

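```bash
python3 - <<'E'
from h import *
n=np.array([.997,.08,0]);w=np.array([-.08,.997,0]);c=np.array([.4275,.0213,.117])
for name,o in(("side",(290,177)),("top",(247,177))):
    for h in(.055,-.055):
        for t in(0,.022):
            for s in (.028,-.028): print(name,h,t,s,((proj(name,c+n*t+w*s+[0,0,h])-o)*5).round())
E
```

```text
side 0.055 0 0.028 [214. 146.]
side 0.055 0 -0.028 [233.  83.]
side 0.055 0.022 0.028 [178. 140.]
side 0.055 0.022 -0.028 [197.  78.]
side -0.055 0 0.028 [211. 273.]
side -0.055 0 -0.028 [228. 210.]
side -0.055 0.022 0.028 [177. 267.]
side -0.055 0.022 -0.028 [195. 205.]
top 0.055 0 0.028 [136. 231.]
top 0.055 0 -0.028 [256. 222.]
top 0.055 0.022 0.028 [133. 184.]
top 0.055 0.022 -0.028 [253. 175.]
top -0.055 0 0.028 [164. 241.]
top -0.055 0 -0.028 [271. 233.]
top -0.055 0.022 0.028 [162. 199.]
top -0.055 0.022 -0.028 [268. 191.]
```

The crop shows the plate upright in the hand, with edges matching the projected vertical to about 0.03 rad and its bottom about 62 mm up. Lowering.

```bash
python3 -m inch '[{"tx":-0.004,"ty":0,"tz":-0.018,"wx":0,"wy":0,"wz":0,"hand":0},{"tx":-0.004,"ty":0,"tz":-0.018,"wx":0,"wy":0,"wz":0,"hand":0},{"tx":0,"ty":0,"tz":-0.016,"wx":0,"wy":0,"wz":0,"hand":0},{"tx":0,"ty":0,"tz":0,"wx":0,"wy":0,"wz":0,"hand":0},{"tx":0,"ty":0,"tz":-0.004,"wx":0,"wy":0,"wz":0,"hand":0}]' 40
python3 -m inch '[{"tx":0,"ty":0,"tz":-0.002,"wx":0,"wy":0,"wz":0,"hand":0},{"tx":0,"ty":0,"tz":-0.002,"wx":0,"wy":0,"wz":0,"hand":0}]' 40
python3 -m inch '[{"tx":0,"ty":0,"tz":-0.002,"wx":0,"wy":0,"wz":0,"hand":0},{"tx":0,"ty":0,"tz":0,"wx":0,"wy":0,"wz":0,"hand":0}]' 40
```

```text
t: 4.92
tool_pos: [0.4321, 0.0225, 0.0822]
eef_rot: [0.016, 0.906, 0.034, -0.421]
wrist_force: [-0.6, -0.1, -2.3]
grip_width: 0.604
finger_force: 39.9
t: 5.08
tool_pos: [0.4322, 0.0229, 0.0788]
eef_rot: [0.017, 0.906, 0.035, -0.422]
wrist_force: [1.8, 1.4, 15.1]
grip_width: 0.605
finger_force: 39.9
t: 5.25
tool_pos: [0.4323, 0.0229, 0.0787]
eef_rot: [0.017, 0.906, 0.034, -0.422]
wrist_force: [2.1, 1.4, 16.4]
grip_width: 0.605
finger_force: 39.9
```

```bash
python3 -m inch '[{"tx":0,"ty":0,"tz":0.002,"wx":0,"wy":0,"wz":0,"hand":0},{"tx":0,"ty":0,"tz":0,"wx":0,"wy":0,"wz":0,"hand":0},{"tx":0,"ty":0,"tz":0,"wx":0,"wy":0,"wz":0,"hand":0}]' 4
python3 -m inch '[{"tx":0,"ty":0,"tz":0,"wx":0,"wy":0,"wz":0,"hand":0.7},{"tx":0,"ty":0,"tz":0,"wx":0,"wy":0,"wz":0,"hand":0.8},{"tx":0,"ty":0,"tz":0,"wx":0,"wy":0,"wz":0,"hand":0.9},{"tx":0,"ty":0,"tz":0,"wx":0,"wy":0,"wz":0,"hand":1},{"tx":0,"ty":0,"tz":0,"wx":0,"wy":0,"wz":0,"hand":1}]'
python3 - <<'E'
from h import *
s,m=show()
a,b=ctrl.snapshot("side"),ctrl.snapshot("top")
f=lambda i,p,o:cv2.resize(i[p[1]+o-40:p[1]+o+40,p[0]-40:p[0]+40],(400,400),interpolation=cv2.INTER_CUBIC)
cv2.imwrite("pics/s3.png",np.hstack([f(a,(330,227),10),f(b,(287,217),0)]))
E
```

```text
t: 5.5
tool_pos: [0.4322, 0.0235, 0.0784]
eef_rot: [0.016, 0.906, 0.035, -0.422]
wrist_force: [0.7, 3.0, 5.1]
grip_width: 0.612
finger_force: 4.0
t: 5.92
tool_pos: [0.4319, 0.0229, 0.0771]
eef_rot: [0.017, 0.906, 0.035, -0.422]
wrist_force: [-0.0, 0.2, 1.5]
grip_width: 0.923
finger_force: 0.0
t 5.92 tcp [0.4319 0.0229 0.0771] grip pt [0.4464 0.024  0.0893]
zt [-0.7634 -0.0598 -0.6432] yt [ 0.0772 -0.997   0.0011] j [-0.0512  0.8867  1.3139 -0.1018  1.8078  1.4647] w 0.9232420307855382 F 0.0 [-0.0142  0.1752  1.4995]
```

View pics/s3.png

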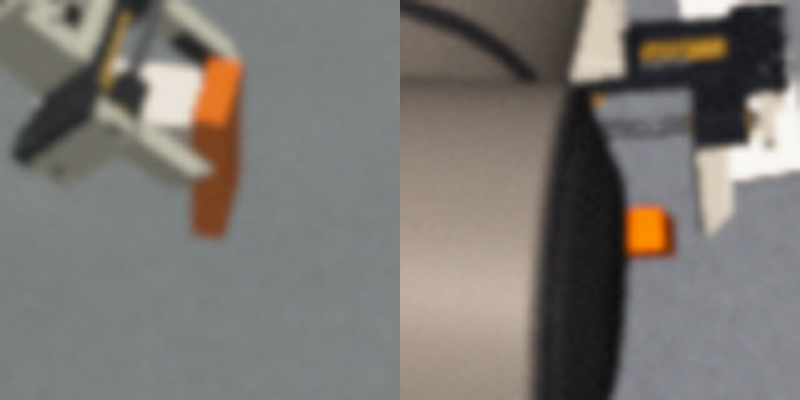

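The plate stands upright by itself and the fingers are open and clear of it. Back out along the tool axis.

```bash
python3 -m inch '[{"tx":0.015,"ty":0.001,"tz":0.0127,"wx":0,"wy":0,"wz":0,"hand":1},{"tx":0.023,"ty":0.002,"tz":0.02,"wx":0,"wy":0,"wz":0,"hand":1},{"tx":0.025,"ty":0.002,"tz":0.021,"wx":0,"wy":0,"wz":0,"hand":1},{"tx":0.025,"ty":0.002,"tz":0.03,"wx":0,"wy":0,"wz":0,"hand":1},{"tx":0,"ty":0,"tz":0.03,"wx":0,"wy":0,"wz":0,"hand":1}]'
python3 -c "
from h import *
show()"
```

```text
t: 6.43
tool_pos: [0.5222, 0.0301, 0.1907]
eef_rot: [0.017, 0.906, 0.035, -0.422]
wrist_force: [0.3, 0.1, -0.5]
grip_width: 1.002
finger_force: 0.0
t 6.43 tcp [0.5222 0.0301 0.1907] grip pt [0.5367 0.0313 0.2029]
zt [-0.7629 -0.0597 -0.6438] yt [ 0.0773 -0.997   0.0009] j [-0.0357  0.9237  0.8793 -0.108   2.204   1.4344] w 1.0022166163852229 F 0.0 [ 0.3319  0.1267 -0.487 ]
```

```bash
python3 -m inch '[{"tx":0,"ty":0,"tz":0.015,"wx":0.0097,"wy":-0.12,"wz":0,"hand":1},{"tx":0,"ty":0,"tz":0.015,"wx":0.0097,"wy":-0.12,"wz":0,"hand":1},{"tx":-0.015,"ty":0,"tz":0,"wx":0.0097,"wy":-0.12,"wz":0,"hand":1},{"tx":-0.015,"ty":0,"tz":0,"wx":0.0097,"wy":-0.12,"wz":0,"hand":1},{"tx":-0.015,"ty":0,"tz":0,"wx":0.0097,"wy":-0.12,"wz":0,"hand":1}]'
python3 -m inch '[{"tx":-0.015,"ty":0,"tz":0,"wx":0.0097,"wy":-0.12,"wz":0,"hand":1},{"tx":-0.02,"ty":0,"tz":0,"wx":0.0097,"wy":-0.12,"wz":0,"hand":1},{"tx":-0.02,"ty":0,"tz":0,"wx":0.0097,"wy":-0.12,"wz":0,"hand":1},{"tx":-0.02,"ty":0,"tz":0,"wx":0.0097,"wy":-0.12,"wz":0,"hand":1},{"tx":-0.02,"ty":0,"tz":0,"wx":0.0097,"wy":-0.12,"wz":0,"hand":1}]'
python3 -c "
from h import *
show(([.342*.997,.342*.08,-.94],[.08,-.997,0]))"
```

```text
t: 6.85
tool_pos: [0.4748, 0.03, 0.2215]
eef_rot: [0.005, 0.991, 0.038, -0.131]
wrist_force: [0.6, -0.7, 1.4]
grip_width: 1.002
finger_force: 0.0
t: 7.27
tool_pos: [0.379, 0.03, 0.2215]
eef_rot: [-0.007, 0.985, 0.039, 0.169]
wrist_force: [0.5, -1.0, 0.6]
grip_width: 0.999
finger_force: 0.0
t 7.27 tcp [0.379  0.03   0.2215] grip pt [0.3727 0.0295 0.2394]
zt [ 0.3316  0.0271 -0.943 ] yt [ 0.0784 -0.9969 -0.0011] j [-0.204  -0.1186  2.1304  0.1301  0.8076  1.2138] w 0.9986133642237993 F 0.0 [ 0.5429 -1.0035  0.5949]
turn needed [-0.0003 -0.0098  0.0016]
```

```bash
python3 - <<'E'
from h import *
s=ctrl.get_state(); im=ctrl.snapshot("wrist"); b=ctrl.snapshot("top"); a=ctrl.snapshot("side")
f=lambda i,x,y:cv2.resize(i[y-37:y+38,x-50:x+50],(400,300),interpolation=cv2.INTER_CUBIC)
cv2.imwrite("pics/w3.png",np.vstack([np.hstack([f(b,287,217),f(a,330,237)]),cv2.resize(im[0:300,160:480][:,:],(400,375))[:300].repeat(2,1)[:,:800] if 0 else cv2.resize(im[100:340,0:640],(800,300))]))
E
```

View pics/w3.png

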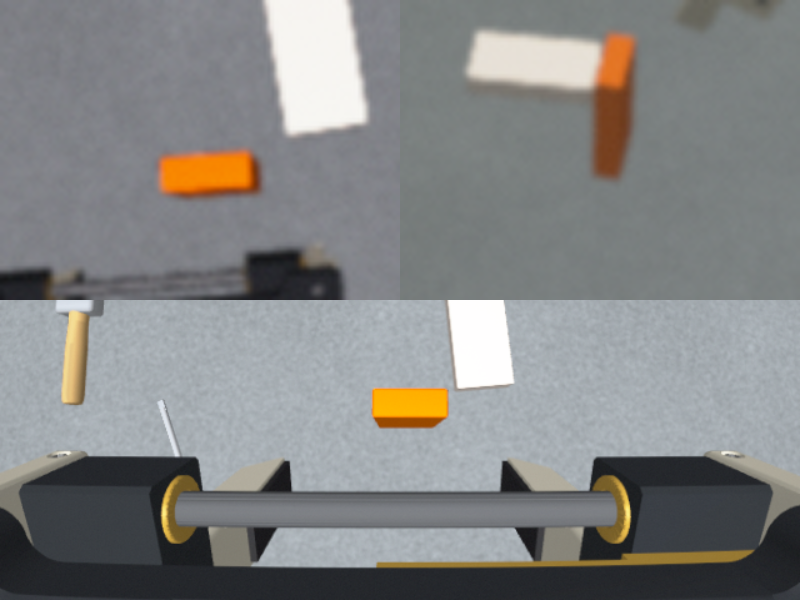

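Plate stands; its top-face centre is at top (288.7,223) and wrist (328,182.4).

```bash
python3 - <<'E'
from h import *
s,m=show(); 
for x in((373,390),(447,390),(447,416),(373,416),(410,403)): print(onz("wrist",x[0]*.8,100+(x[1]-300)*.8,.11,s))
for x in((162,158),(250,152),(253,186),(163,192),(207,172)): print("top",onz("top",237+x[0]/4,180+x[1]/4,.11))
E
```

```text
t 7.42 tcp [0.3747 0.0308 0.2195] grip pt [0.3686 0.0302 0.2375]
zt [ 0.3224  0.0286 -0.9462] yt [ 0.0776 -0.997  -0.0037] j [-0.2041 -0.1203  2.1348  0.1286  0.8147  1.216 ] w 1.001218248311487 F 0.0 [1.6271 0.297  1.4626]
[0.4305 0.0522 0.11  ]
[ 0.4346 -0.0015  0.11  ]
[ 0.4157 -0.0028  0.11  ]
[0.4115 0.0506 0.11  ]
[0.423  0.0246 0.11  ]
top [0.4375 0.0496 0.11  ]
top [ 0.4415 -0.0052  0.11  ]
top [ 0.4204 -0.0073  0.11  ]
top [0.4164 0.0486 0.11  ]
top [0.4289 0.0214 0.11  ]
```

```bash
python3 -m inch '[{"tx":0.012,"ty":-0.0045,"tz":-0.025,"wx":0,"wy":-0.01,"wz":0,"hand":1},{"tx":0.012,"ty":-0.0045,"tz":-0.025,"wx":0,"wy":0,"wz":0,"hand":1},{"tx":0.011,"ty":0.001,"tz":-0.031,"wx":0,"wy":0,"wz":0,"hand":1},{"tx":0.011,"ty":0.001,"tz":-0.031,"wx":0,"wy":0,"wz":0,"hand":1}]'
python3 -m inch '[{"tx":0.011,"ty":0.001,"tz":-0.032,"wx":0,"wy":0,"wz":0,"hand":1},{"tx":0,"ty":0,"tz":0,"wx":0,"wy":0,"wz":0,"hand":1},{"tx":0,"ty":0,"tz":0,"wx":0,"wy":0,"wz":0,"hand":1}]'
python3 -c "
from h import *
show(([.342*.997,.342*.08,-.94],[.08,-.997,0]))"
```

```text
t: 7.75
tool_pos: [0.4287, 0.0223, 0.1088]
eef_rot: [-0.007, 0.984, 0.038, 0.172]
wrist_force: [0.3, 0.5, -0.0]
grip_width: 0.999
finger_force: 0.0
t: 8.0
tool_pos: [0.437, 0.0243, 0.0752]
eef_rot: [-0.009, 0.985, 0.039, 0.167]
wrist_force: [-0.2, 0.0, 0.9]
grip_width: 0.998
finger_force: 0.0
t 8.0 tcp [0.437  0.0243 0.0752] grip pt [0.4307 0.0237 0.0931]
zt [ 0.3289  0.0298 -0.9439] yt [ 0.079  -0.9969 -0.0039] j [-0.1871  0.2766  2.2366  0.2948  0.3165  1.0391] w 0.9976589018429 F 0.0 [-0.1581  0.0487  0.8867]
turn needed [-0.0029 -0.0127  0.0009]
```

```bash
python3 -m inch '[{"tx":-0.002,"ty":0,"tz":0,"wx":0,"wy":0,"wz":0,"hand":0},{"tx":0,"ty":0,"tz":0,"wx":0,"wy":0,"wz":0,"hand":0},{"tx":0,"ty":0,"tz":0,"wx":0,"wy":0,"wz":0,"hand":0},{"tx":0,"ty":0,"tz":0,"wx":0,"wy":0,"wz":0,"hand":0},{"tx":0,"ty":0,"tz":0,"wx":0,"wy":0,"wz":0,"hand":0}]' 40
python3 -m inch '[{"tx":0,"ty":0,"tz":0,"wx":0,"wy":0,"wz":0,"hand":0},{"tx":0,"ty":0,"tz":0,"wx":0,"wy":0,"wz":0,"hand":0},{"tx":0,"ty":0,"tz":0.01,"wx":0,"wy":0,"wz":0,"hand":0},{"tx":0,"ty":0,"tz":0.02,"wx":0,"wy":0,"wz":0,"hand":0},{"tx":0,"ty":0,"tz":0.03,"wx":0,"wy":0,"wz":0,"hand":0}]' 40
python3 -c "
from h import *
show(([.342*.997,.342*.08,-.94],[.08,-.997,0]))"
```

```text
t: 8.42
tool_pos: [0.4356, 0.0239, 0.0785]
eef_rot: [-0.007, 0.984, 0.039, 0.172]
wrist_force: [0.6, -0.6, -0.3]
grip_width: 0.688
finger_force: 0.0
t: 8.83
tool_pos: [0.4327, 0.0242, 0.1355]
eef_rot: [-0.008, 0.985, 0.038, 0.167]
wrist_force: [0.2, 0.2, -1.9]
grip_width: 0.607
finger_force: 40.0
t 8.83 tcp [0.4327 0.0242 0.1355] grip pt [0.4265 0.0237 0.1535]
zt [ 0.328   0.0289 -0.9442] yt [ 0.0781 -0.9969 -0.0033] j [-0.1888  0.1362  2.1676  0.1815  0.5213  1.1612] w 0.607297644969368 F 39.99484419822693 [ 0.2439  0.1759 -1.9051]
turn needed [-0.0023 -0.0137  0.0019]
```

Gripped again and lifted; carry it in front of the lens.

```bash
python3 -m inch '[{"tx":0.005,"ty":0.01,"tz":0.015,"wx":0,"wy":0,"wz":0.01,"hand":0},{"tx":0.015,"ty":0.025,"tz":0.015,"wx":0,"wy":0,"wz":0.015,"hand":0},{"tx":0.02,"ty":0.03,"tz":0.01,"wx":0,"wy":0,"wz":0.02,"hand":0},{"tx":0.02,"ty":0.03,"tz":0.01,"wx":0,"wy":0,"wz":0.02,"hand":0},{"tx":0.02,"ty":0.03,"tz":0.01,"wx":0,"wy":0,"wz":0.02,"hand":0}]' 40
python3 -m inch '[{"tx":0.02,"ty":0.03,"tz":0.01,"wx":0,"wy":0,"wz":0.02,"hand":0},{"tx":0.015,"ty":0.025,"tz":0,"wx":0,"wy":0,"wz":0.02,"hand":0},{"tx":0.01,"ty":0.02,"tz":0,"wx":0,"wy":0,"wz":0,"hand":0},{"tx":0.005,"ty":0.01,"tz":0,"wx":0,"wy":0,"wz":0,"hand":0},{"tx":0,"ty":0,"tz":0,"wx":0,"wy":0,"wz":0,"hand":0}]' 40
python3 - <<'E'
from h import *
s,m=show(([.342*np.cos(.205),.342*np.sin(.205),-.94],[np.sin(.205),-np.cos(.205),0]))
a,b=ctrl.snapshot("side"),ctrl.snapshot("top")
f=lambda i,x,y:cv2.resize(i[y-50:y+50,x-50:x+50],(400,400),interpolation=cv2.INTER_CUBIC)
cv2.imwrite("pics/p1.png",np.hstack([f(a,240,240),f(b,200,140)]))
n=np.array([np.cos(.205),np.sin(.205),0]);w=np.array([-n[1],n[0],0]);c=s["tool_pos"]+[.006,0,-.0205]
for name,o in(("side",(190,190)),("top",(150,90))):
    for h in(.055,-.055):
        for t in(0,-.022):
            for q in (.028,-.028): print(name,h,t,q,((proj(name,c+n*t+w*q+[0,0,h])-o)*4).round())
E
```

```text
t: 9.25
tool_pos: [0.5151, 0.1504, 0.1976]
eef_rot: [-0.015, 0.982, 0.081, 0.169]
wrist_force: [0.7, -1.0, -1.9]
grip_width: 0.61
finger_force: 40.0
t: 9.67
tool_pos: [0.565, 0.2356, 0.2061]
eef_rot: [-0.018, 0.98, 0.101, 0.169]
wrist_force: [-1.1, -0.0, -1.8]
grip_width: 0.607
finger_force: 40.0
t 9.67 tcp [0.565  0.2356 0.2061] grip pt [0.5588 0.2342 0.224 ]
zt [ 0.3268  0.0701 -0.9425] yt [ 0.204  -0.979  -0.0021] j [ 0.2823  0.3469  1.6312 -0.0323  0.8237  1.6658] w 0.6070706775192695 F 39.9953556060791 [-1.0558 -0.0116 -1.7723]
turn needed [-0.0004 -0.0084 -0.0005]
side 0.055 0 0.028 [262. 167.]
side 0.055 0 -0.028 [282. 103.]
side 0.055 -0.022 0.028 [297. 169.]
side 0.055 -0.022 -0.028 [315. 105.]
side -0.055 0 0.028 [283. 277.]
side -0.055 0 -0.028 [300. 214.]
side -0.055 -0.022 0.028 [315. 280.]
side -0.055 -0.022 -0.028 [331. 216.]
top 0.055 0 0.028 [ 93. 268.]
top 0.055 0 -0.028 [195. 248.]
top 0.055 -0.022 0.028 [100. 307.]
top 0.055 -0.022 -0.028 [201. 287.]
top -0.055 0 0.028 [165. 309.]
top -0.055 0 -0.028 [254. 291.]
top -0.055 -0.022 0.028 [171. 343.]
top -0.055 -0.022 -0.028 [260. 325.]
```

View pics/p1.png

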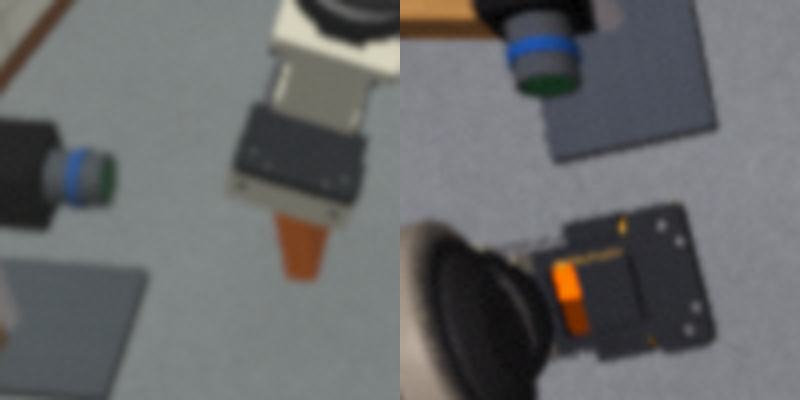

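Both views agree with the prediction: the plate's bottom edge in side is at (287,279)–(316,280), against (283,277)–(315,280) predicted. It is upright, and the gripper is clear of the camera. Final numeric check with the re-read lens and foot pixels.

```bash
python3 -m inch '[{"tx":0,"ty":0,"tz":0,"wx":0,"wy":-0.008,"wz":0,"hand":0},{"tx":0,"ty":0,"tz":0,"wx":0,"wy":0,"wz":0,"hand":0},{"tx":0,"ty":0,"tz":0,"wx":0,"wy":0,"wz":0,"hand":0},{"tx":0,"ty":0,"tz":0,"wx":0,"wy":0,"wz":0,"hand":0}]' 40
python3 - <<'E'
from h import *
s,m=show()
B,C=onz("top",229.4,121.5,.014),onz("top",188.8,130,.014); y=np.arctan2(*(C-B)[[1,0]])-np.pi/2
L,e=meet(ray("top",187.2,111),ray("side",216.8,234.4)); print("yaw front",y,"lens",L,e)
c=s["tool_pos"]+[.006,0,-.0205]
for y in(.19,.222): print((c-L)@np.array([[np.cos(y),-np.sin(y),0],[np.sin(y),np.cos(y),0],[0,0,1]]))
E
```

```text
t: 10.1
tool_pos: [0.5649, 0.2333, 0.2073]
eef_rot: [-0.018, 0.98, 0.1, 0.173]
wrist_force: [0.1, 0.4, -1.2]
grip_width: 0.611
finger_force: 40.0
t 10.1 tcp [0.5649 0.2333 0.2073] grip pt [0.5585 0.2319 0.2251]
zt [ 0.336   0.0694 -0.9393] yt [ 0.2012 -0.9796 -0.0004] j [ 0.28    0.3403  1.6407 -0.0361  0.8117  1.6685] w 0.6107122579169296 F 39.995237588882446 [ 0.0686  0.391  -1.183 ]
yaw front 0.2155287049355603 lens [0.6894 0.2587 0.1846] 0.00012739632586491976
[-0.1212 -0.0026  0.0022]
[-0.1213  0.0013  0.0022]
```

```bash
python3 -c "
from cell import ctrl
print(ctrl.job_done())"
```

```text
the job is handed in; nothing more can be done
None
```

The job is handed in: the orange plate was stood on a short edge and released, then regripped. By my measurement it was held upright and still, disc about 121 mm from the lens and within 3 mm of its axis; no verdict was returned.

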